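# Clip the work light over the model ship and switch it on

## Task

Move the clip-on work light from the side of the tool caddy to the upright plan board behind the model ship: clip it squarely over the board's top edge near the middle, pushed down until its shoulder sits on the edge, with the light bar out over the ship. Slide the recessed switch in the top of the bar fully on, let go, and do not bump the model or knock the bottle, tin and sanding block about.

Things in the scene. Friction and masses are not known exactly. Their poses are not given: they have to be found in the camera images.
- clip_grip (a point): The loose clip-on work light, 0.29 kg: a black spring clip like a big clothes peg, jaws down, with a grey light bar. This point lies between its two squeeze handles, 62 mm above the clip's shoulder, over the middle of the board gripped. Own axes: z up, y along the board, +x to the light bar. Fixed handle: upright plate 28 wide (y), outer face at x = +28, its top 16 mm above this point, rising from the shoulder beside the bar.
- sprung_handle (a point): Outer face of the sprung squeeze handle (plate 28 wide, top 16 mm higher), on the -x side, level with clip_grip; at x = -31 (light axes) when closed on a board, -35 at its top. Squeezing it towards the fixed handle (15 N at first, 20 N at the end) swings it to its stop at x = -20, upright, and opens the jaws; handles then measure 48 mm overall.
- clip_seat (a point): Middle of the underside of the clip's shoulder, which rests on the board's top edge when the clip is fully down (62 mm under clip_grip, same axes). The jaws are 60 long (y) and reach 40 mm below it: the fixed jaw's face is at x = +9; the sprung jaw's is at x = -9 closed on a board, and fully open at -17 (its top, 12 mm below the shoulder) to -24 (its tip).
- bar_top (a point): Centre of the light bar's top face, fixed to the light at x = +44, 26 mm above clip_seat; axes as clip_grip. The bar is 190 long (y) x 40 (x) x 22 mm high. In its top face, from y = +12 to +68, is a finger recess 56 long x 28 wide x 6 mm deep.
- switch_nub (a point): Centre of the top of the switch nub, 16 (x) x 12 (y) x 5.5 mm high, black and ribbed, standing in the recess with its top flush with the bar's top face. Axes as clip_grip. Off, it stands 34 mm along +y from bar_top; it slides towards the clip (-y) to switch on, against about 1.5 N friction. Off, the recess is clear for 28 mm beyond it on the +y side, where a fingertip fits.
- switch (a joint): Switch travel in m: 0 off, 0.012 fully on; it stays where it is left.
- clip_jaw (a joint): Opening of the sprung jaw in rad: 0 = closed on an 18 mm board, 0.27 = squeezed fully open (stop), -0.12 = shut on nothing.
- board_top (a point): Middle of the top edge of the upright plywood plan board, 150 mm above the table: 18 mm thick (x), 320 long (y). Fixed. z up, y along the board, +x towards the model ship, which stands beside the board.
- caddy_edge (a point): Middle of the top edge of the wooden tool caddy's side wall on which the light starts, 105 mm above the table; wall 18 mm thick, caddy 160 (x) x 270 (y) mm, open on top. Fixed. z up, y along the wall, +x over the inside.
- ship: White and black model ship, 300 mm long (along y), 80 mm wide, fixed in its cradle 77 mm to the +x side of the plan board's mid-plane; top of its wheelhouse 114 mm above the table. Origin at table height under its middle. Fragile: not to be bumped.
- glue_c (a point): Middle of a yellow glue bottle, 56 mm in diameter and 140 tall, loose bystander.
- tin_c (a point): Middle of a small paint tin, 72 mm in diameter and 75 tall, loose bystander.
- block_c (a point): Middle of a cork sanding block, 100 x 50 x 28 mm, loose bystander.
Mind the look-alikes: they are no part of the job. What is shaped like the part that bears clip_grip but blue, purple or red is not meant.

How it is judged:
By the outcome, as a careful person would: the job done as asked, in the order asked, and still so for the second after the job is handed in, with the robot touching nothing.
It also fails if it takes over 43 s, if anything falls off the work surface, if the arm or the gripper's body presses on something with over 40 N, if the wrist force passes 120 N, or if a joint passes its speed limit or range.

## Robot

A 6-joint arm with a two-finger parallel gripper is mounted at the origin on the work surface. World frame = base frame: x ahead of the robot, y to its left, z up, the work surface at z = 0. Lengths are in m, angles in rad, forces in N, time in s.
With the tool pointing down it reaches from about 0.35 to 0.85 m from the base axis. Payload 8.1 kg.
Tool frame: the origin (TCP) lies midway between the tips of the shut fingers; the grasp point (between the pads) lies 19 mm behind it; z points along the fingers, y is the line along which they close (so a half turn about z gives the same grasp; the last joint's range is limited). The gripper opens to 93 mm and grips with 3 to 60 N. Pads are 15 mm wide; open, the fingers measure 128 mm over their backs; the gripper's body (75 mm by 188 mm) begins 65 mm behind the grasp point.
Start: joints at [-1.375, 0.13, 1.488, -0, 1.523, -0.085], TCP at [0.166, -0.576, 0.219] pointing down, gripper open.
Joint ranges: [-2.96, 2.96], [-0.89, 2.26], [0.02, 2.5], [-1.34, 4.48], [0, 2.73], [-2.66, 2.66]. Speed limits (rad/s): [2.39, 2.39, 2.79, 3.14, 3.14, 3.14].

## Interface

Orientations are given as a rotation vector (axis times angle).
In Python, from plant import read_state, read_camera, camera_model, close_job gives the robot as it stands. The module is installed in compiled form; this text tells all that it offers.
- The arm moves only by the tool carry_out, never from a script. Its argument "moves" is a list of rows, each an object of numbers: "jaw": the finger opening in m, from 0 to 0.093; "dx", "dy", "dz": the shift along the tool's x, y, z in m; "yaw": the turn about the tool's z in rad. In form: [{"jaw": .., "dx": .., "dy": .., "dz": .., "yaw": ..}, ...]. A call has 1 to 8 rows; each row shifts and turns the commanded pose from where the row before left it, along the tool's axes as they then stand; what a row does not reach is not made up. A row lasts 1/8 s, in which the tool goes at most 62.5 mm and 10.7 degrees, less where a joint would pass 70% of its speed; a pose out of reach is approached as far as the arm can. A call is refused whole if a number of a shift passes 0.0625 or a number of a turn 0.188, either way. A call with a gripper value outside its range is refused whole. The fingers move at their own pace and stop on an object; "grip_force" is the grip in N (left out, the last holds). Time passes only in rows, so rows that do not move let the fingers close. It gives the time, the measured TCP pose, the force, the opening and the grip force at its end, in the units of the state.
- read_state(): the state, without advancing time (a new reading comes with each control period).
- read_camera(name): name is "scene" or "top"; returns the picture (480x640x3 uint8, red, green, blue); there is no depth.
- camera_model(name): a dict with "camera_matrix" (3x3 intrinsics, pixels), "k1" (the pictures are not rectified: a ray, as slopes to the right and down, at radius r is drawn at 1 + k1 r^2 times it, then the intrinsics apply), "view" (4x4, takes a point from world to camera coordinates). Camera axes: x right, y up, looking along -z (the intrinsics and any distortion apply to the point x, -y, -z); pixel columns grow to the right and rows downward; lengths in m; the calibration is good to about 2 mm. A picture is of the moment at which its call begins. camera_model takes no time and is no camera call.
- close_job(): hands the job in; it is judged then, once.
The state is a dict: "t": time; "q": joint angles; "dq": joint speeds; "joint_torque": joint torques, N m; "tool_pos": TCP position; "orientation": TCP orientation; "force": force on the tool from outside, world axes, zero at the start; "wrist_torque": the same for the moment, N m; "opening": finger opening in m; "gripper_force": force on a finger pad.
Only numpy, scipy, OpenCV 4.12 (cv2) and the standard library are available. Lean on these libraries where they do the work, as an engineer would, in place of code of your own. Each camera call takes 0.05 s, during which the arm holds its last target. There are 200 camera calls.

## Working session

There is one attempt and no reset: what is moved stays moved. The work goes in short steps, Python scripts to look and compute and a tool call to move; the robot and the scene stay as the last step left them, time stands still between calls to the robot, and variables do not carry over. Pictures are saved under pics/ and viewed, at most 10 in all, crops included, and the job is handed in when it is done.

Besides the shell and the picture viewer there is one more tool, called after "Emit:" as name([rows], argument=value, ...), one row to a line, values as JSON. carry_out: Moves the arm, as the interface text tells. Its arguments: {"type":"object","properties":{"moves":{"type":"array","items":{"type":"object","properties":{"jaw":{"type":"number"},"dx":{"type":"number"},"dy":{"type":"number"},"dz":{"type":"number"},"yaw":{"type":"number"}}}},"grip_force":{"type":"number"}},"required":["moves"]}

```bash
mkdir -p pics; cat > h.py <<'E'
import numpy as np, cv2
from plant import *
from scipy.spatial.transform import Rotation as R
def ray(cam,u,v):
    m=camera_model(cam);K=np.array(m["camera_matrix"]);V=np.array(m["view"]);k=m["k1"]
    d=np.array([(u-K[0,2])/K[0,0],(v-K[1,2])/K[1,1]]);p=d.copy()
    for _ in range(30): p=d/(1+k*(p@p))
    r=V[:3,:3].T@np.array([p[0],-p[1],-1]);return -V[:3,:3].T@V[:3,3],r
def atz(cam,u,v,z):
    o,r=ray(cam,u,v);return o+r*(z-o[2])/r[2]
def proj(cam,P):
    m=camera_model(cam);K=np.array(m["camera_matrix"]);V=np.array(m["view"])
    c=V[:3,:3]@np.asarray(P)+V[:3,3];p=np.array([c[0],-c[1]])/-c[2];p=p*(1+m["k1"]*(p@p))
    return p[0]*K[0,0]+K[0,2],p[1]*K[1,1]+K[1,2]
def tri(a,b):
    (o1,r1),(o2,r2)=ray("scene",*a),ray("top",*b)
    s=np.linalg.lstsq(np.c_[r1,-r2],o2-o1,rcond=None)[0];p,q=o1+s[0]*r1,o2+s[1]*r2
    return (p+q)/2,np.linalg.norm(p-q)
def snap(cam,name,box=None,s=1):
    im=read_camera(cam)
    if box: x0,y0,x1,y1=box; im=im[y0:y1,x0:x1]
    im=cv2.resize(im,None,fx=s,fy=s,interpolation=cv2.INTER_CUBIC)
    cv2.imwrite(f"pics/{name}.png",im[:,:,::-1])
E
python3 - <<'E'
from h import *
snap("scene","s0");snap("top","t0")
s=read_state();print(s["tool_pos"],s["orientation"],R.from_rotvec(s["orientation"]).as_matrix().round(3))
for c in("scene","top"):print(ray(c,320,240))
E
```

```text
[ 0.16619007 -0.57598055  0.21770155] [-3.10904175e+00 -4.39341260e-01  1.57956157e-04] [[ 0.961  0.277 -0.   ]
 [ 0.277 -0.961  0.002]
 [ 0.    -0.002 -1.   ]]
(array([1.18513067, 0.28704449, 0.84355026]), array([-0.61568683, -0.36106492, -0.70075517]))
(array([ 0.41449873, -0.09626474,  1.4443604 ]), array([ 0.07691593,  0.02263671, -0.99695404]))
```

View pics/s0.png

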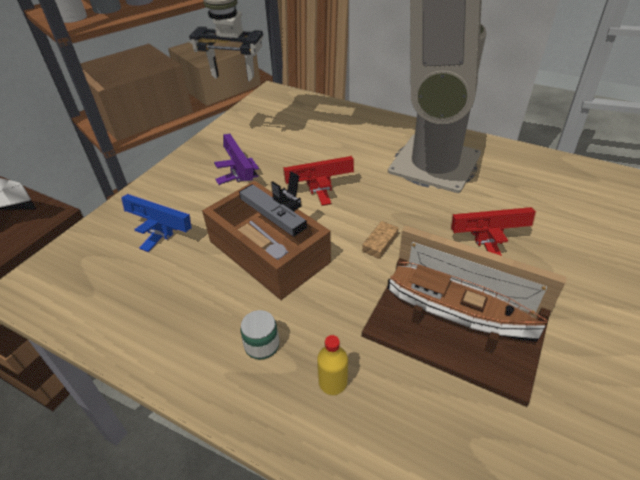

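View pics/t0.png

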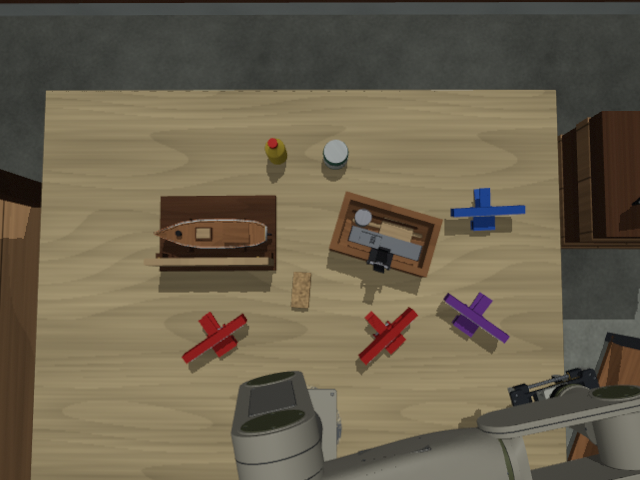

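Overview: the light is on the caddy (scene ~(285,205), top ~(385,245)), and the board is behind the ship (top ~(210,262)). The red, blue and purple units are look-alikes. I'll take enlarged crops next.

```bash
python3 - <<'E'
from h import *
snap("top","t1",(320,180,450,290),6);snap("top","t2",(140,180,320,315),4.4);snap("scene","s1",(195,160,345,272),5.3)
E
```

```text
(no output)
```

View pics/t1.png

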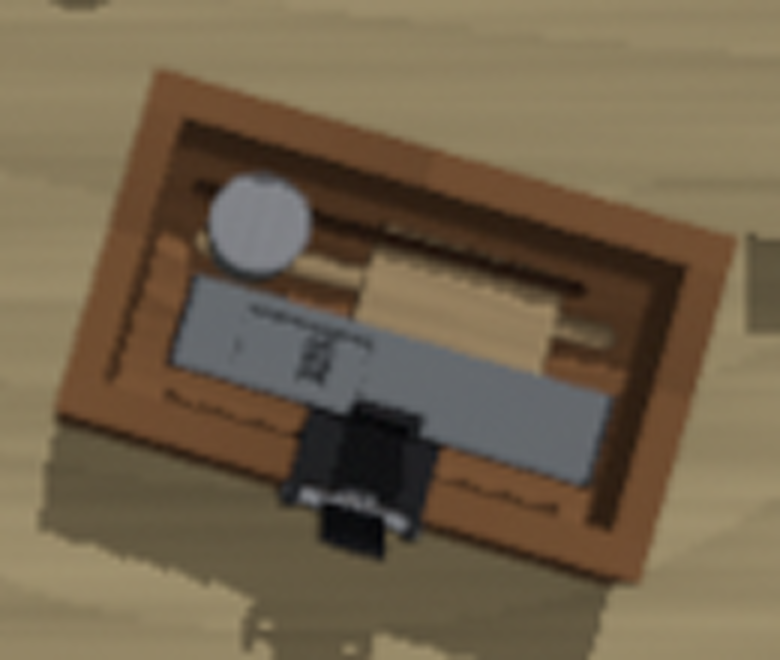

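View pics/t2.png

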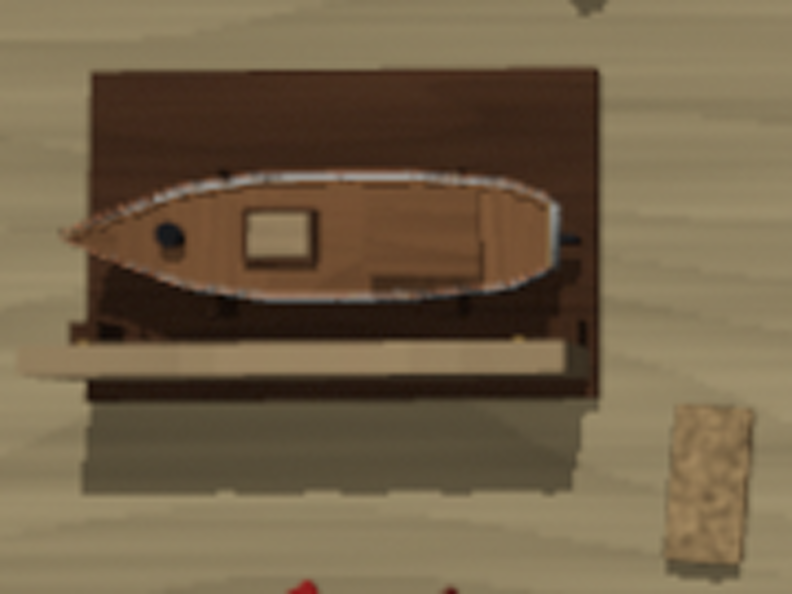

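View pics/s1.png

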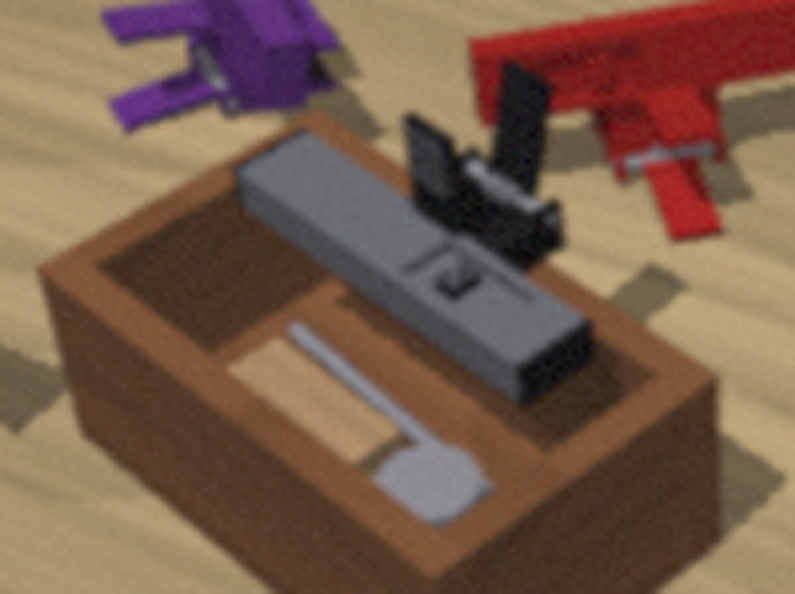

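```bash
python3 - <<'E'
from h import *
def P(U,V,z,ox,oy,s): return atz("top",(U+.5)/s-.5+ox,(V+.5)/s-.5+oy,z)
b=np.array([P(U,V,.131,320,180,6) for U,V in((200,275),(172,362),(612,397),(588,486))])
print("bar",b.round(4),np.linalg.norm(b[0]-b[2]),np.linalg.norm(b[1]-b[3]),np.linalg.norm(b[0]-b[1]))
y=(b[0]+b[1]-b[2]-b[3]);y/=np.linalg.norm(y);x=np.array([y[1],-y[0],0]);c=b.mean(0)
th=np.arctan2(x[1],x[0]);print("bar c",c,"x",x,"ang",th)
k=np.array([P(U,V,.105,320,180,6) for U,V in((157,70),(737,236),(637,580),(58,415))])
print("caddy sizes",np.linalg.norm(k-np.roll(k,-1,0),axis=1),"mid near outer",(k[2]+k[3])/2)
yc=k[3]-k[2];yc/=np.linalg.norm(yc);xc=np.array([yc[1],-yc[0],0]);print("xc",xc,np.arctan2(xc[1],xc[0]))
yc2=k[0]-k[1];print("other",np.arctan2(-yc2[0],yc2[1]))
ce=k.mean(0)-xc*.071; print("caddy edge",ce)
cg=c-x*.044;cg[2]=.167;print("clip_grip",cg,"in wall frame x",(cg-ce)@xc,(cg-ce)@yc)
sw=P(313,362,.131,320,180,6);print("nub in light",(sw-c)@x,(sw-c)@y)
d=np.array([P(U,V,.15,140,180,4.4) for U,V in((20,346),(565,340),(565,374),(20,378))])
print("board",d.round(4),np.linalg.norm(d-np.roll(d,-1,0),axis=1),d.mean(0))
yb=d[0]+d[3]-d[1]-d[2];print("ang",np.arctan2(-yb[0],yb[1]))
# check project predicted handle points in scene crop
f=lambda p:tuple(np.round((np.array(proj("scene",p))-[195,160])*5.3))
g=lambda p:tuple(np.round((np.array(proj("top",p))-[320,180])*6))
for n,l in(("fixed top +-y",(.028,.014,.016)),("",(.028,-.014,.016)),("sprung top",(-.035,.014,.016)),("",(-.035,-.014,.016))):
    p=cg+x*l[0]+y*l[1]+np.array([0,0,l[2]]);print(n,f(p),g(p))
E
```

```text
bar [[ 0.5541 -0.1523  0.131 ]
 [ 0.5161 -0.1401  0.131 ]
 [ 0.5011 -0.3308  0.131 ]
 [ 0.4625 -0.32    0.131 ]] 0.18618097414391566 0.18773312383281723 0.039892519035312796
bar c [ 0.50842751 -0.23576602  0.131     ] x [ 0.9584433  -0.28528308  0.        ] ang -0.2893017650535959
caddy sizes [0.26768336 0.15918834 0.26516246 0.16024335] mid near outer [ 0.4582933  -0.21799523  0.105     ]
xc [ 0.96186549 -0.2735229   0.        ] -0.27705370455251355
other -0.28107607748017244
caddy edge [ 0.46662056 -0.22107641  0.105     ]
clip_grip [ 0.46625601 -0.22321357  0.167     ] in wall frame x 0.00023391427332155256 -0.002155374721843506
nub in light -0.002430369128429026 0.035283401158776706
board [[0.4669 0.3851 0.15  ]
 [0.4708 0.0664 0.15  ]
 [0.451  0.0662 0.15  ]
 [0.4482 0.3846 0.15  ]] [0.31875673 0.01981539 0.31845019 0.0186924 ] [0.45923313 0.22556422 0.15      ]
ang 0.01042156773243665
fixed top +-y (np.float64(443.0), np.float64(140.0)) (np.float64(360.0), np.float64(396.0))
 (np.float64(400.0), np.float64(112.0)) (np.float64(425.0), np.float64(415.0))
sprung top (np.float64(553.0), np.float64(74.0)) (np.float64(318.0), np.float64(541.0))
 (np.float64(509.0), np.float64(48.0)) (np.float64(383.0), np.float64(560.0))
```

Emit:
carry_out([
  {"jaw": 0.093,"yaw": -0.168},
  {"yaw": -0.168},
  {"yaw": -0.168},
  {"yaw": -0.168},
  {"yaw": -0.168},
  {"yaw": -0.168},
  {"yaw": 0},
])

```text
invalid input at $.moves[0]: expected keys jaw, dx, dy, dz, yaw
```

```bash
cat >> h.py <<'E'
def go(target,ang):
    s=read_state();M=R.from_rotvec(s["orientation"]).as_matrix()
    a=np.arctan2(M[1,1],M[0,1]);print("t",s["t"],"pos",s["tool_pos"].round(4) if hasattr(s["tool_pos"],"round") else s["tool_pos"],"yang",a,"yaw needed",(a-ang+np.pi)%(2*np.pi)-np.pi,"d tool",(M.T@(np.array(target)-s["tool_pos"])).round(4),"F",np.round(s["force"],1),"T",np.round(s["wrist_torque"],2),"op",s["opening"],s["gripper_force"],"tilt",M[:,2].round(4))
E
python3 -c "
from h import *
x=np.array([np.cos(.281),-np.sin(.281),0])
go(np.array([.4663,-.2225,.218])-x*.0015,-.281)"
```

```text
t 0.25 pos [ 0.1663 -0.5762  0.2181] yang -1.2899564374982988 yaw needed -1.0089564374982989 d tool [ 0.3851 -0.2575  0.0004] F [ 0.7 -0.  -0.1] T [-0.   -0.06  0.07] op 0.09299917986473825 0.0 tilt [-2.e-04  9.e-04 -1.e+00]
```

All keys are required in every row.

Emit:
carry_out([
  {"jaw": 0.093,"dx": 0,"dy": 0,"dz": 0,"yaw": -0.168},
  {"jaw": 0.093,"dx": 0,"dy": 0,"dz": 0,"yaw": -0.168},
  {"jaw": 0.093,"dx": 0,"dy": 0,"dz": 0,"yaw": -0.168},
  {"jaw": 0.093,"dx": 0,"dy": 0,"dz": 0,"yaw": -0.168},
  {"jaw": 0.093,"dx": 0,"dy": 0,"dz": 0,"yaw": -0.168},
  {"jaw": 0.093,"dx": 0,"dy": 0,"dz": 0,"yaw": -0.168},
  {"jaw": 0.093,"dx": 0,"dy": 0,"dz": 0,"yaw": 0},
])

```text
t: 1.12
tool_pos: [0.1663, -0.5764, 0.2184]
orientation: [-2.512, -1.886, -0.0]
force: [0.2, 0.2, 0.7]
opening: 0.0931
gripper_force: 0.0
```

```bash
python3 -c "
from h import *
x=np.array([np.cos(.281),-np.sin(.281),0])
go(np.array([.4663,-.2225,.218])-x*.0015,-.281)"
```

```text
t 1.125 pos [ 0.1663 -0.5764  0.2184] yang -0.2830156812629473 yaw needed -0.0020156812629474885 d tool [0.4236 0.1878 0.0006] F [0.2 0.2 0.7] T [-0.07 -0.08 -0.01] op 0.09308087716901302 0.0 tilt [-0.e+00  3.e-04 -1.e+00]
```

Emit:
carry_out([
  {"jaw": 0.093,"dx": 0.03,"dy": 0.013,"dz": 0,"yaw": 0},
  {"jaw": 0.093,"dx": 0.056,"dy": 0.025,"dz": 0,"yaw": 0},
  {"jaw": 0.093,"dx": 0.056,"dy": 0.025,"dz": 0,"yaw": 0},
  {"jaw": 0.093,"dx": 0.056,"dy": 0.025,"dz": 0,"yaw": 0},
  {"jaw": 0.093,"dx": 0.056,"dy": 0.025,"dz": 0,"yaw": 0},
  {"jaw": 0.093,"dx": 0.056,"dy": 0.025,"dz": 0,"yaw": 0},
  {"jaw": 0.093,"dx": 0.056,"dy": 0.025,"dz": 0,"yaw": 0},
  {"jaw": 0.093,"dx": 0.04,"dy": 0.018,"dz": 0,"yaw": 0},
])

```text
t: 2.12
tool_pos: [0.4545, -0.2347, 0.2189]
orientation: [2.514, 1.883, 0.001]
force: [0.5, -0.3, -0.1]
opening: 0.0927
gripper_force: 0.0
```

Emit:
carry_out([
  {"jaw": 0.093,"dx": 0,"dy": 0,"dz": 0,"yaw": 0},
  {"jaw": 0.093,"dx": 0,"dy": 0,"dz": 0,"yaw": 0},
])

```text
t: 2.38
tool_pos: [0.4529, -0.2372, 0.2186]
orientation: [2.513, 1.885, -0.001]
force: [0.8, -0.2, 0.3]
opening: 0.0928
gripper_force: 0.0
```

```bash
python3 -c "
from h import *
x=np.array([np.cos(.281),-np.sin(.281),0])
go(np.array([.4663,-.2225,.148])-x*.0015,-.281)
snap('scene','s2',(220,100,340,190),6.6)"
```

```text
t 2.375 pos [ 0.4529 -0.2372  0.2186] yang -0.28379002593098035 yaw needed -0.0027900259309801 d tool [0.0179 0.0073 0.0706] F [ 0.8 -0.2  0.3] T [-0.01 -0.04  0.02] op 0.09278637462750274 0.0 tilt [-4.e-04 -3.e-04 -1.e+00]
```

View pics/s2.png

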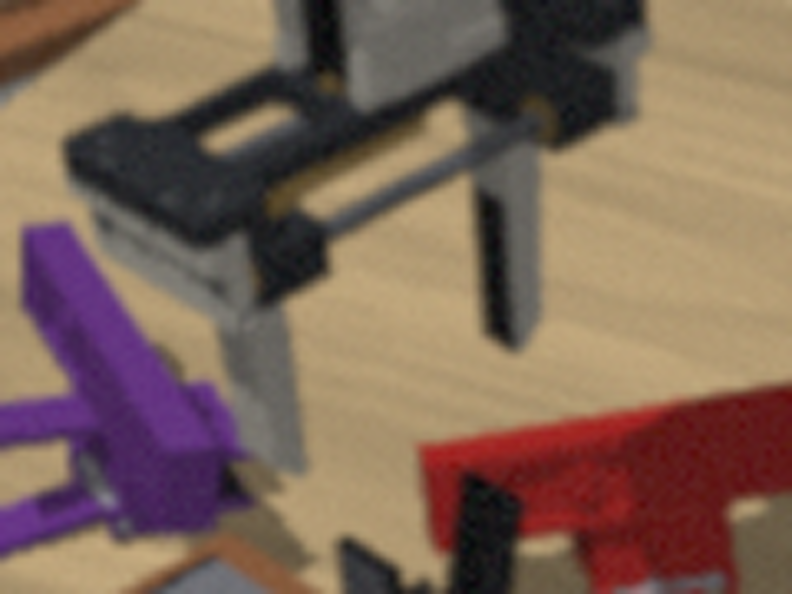

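The gripper is above and a little short of the clip: handles at about (375,545) and (485,500), fingers at (265,400) and (510,280), lined up with the handle direction. I'll correct the offset and go down.

Emit:
carry_out([
  {"jaw": 0.093,"dx": 0.018,"dy": 0.0073,"dz": 0,"yaw": -0.002},
  {"jaw": 0.093,"dx": 0,"dy": 0,"dz": 0,"yaw": 0},
  {"jaw": 0.093,"dx": 0,"dy": 0,"dz": 0.025,"yaw": 0},
  {"jaw": 0.093,"dx": 0,"dy": 0,"dz": 0.025,"yaw": 0},
  {"jaw": 0.093,"dx": 0,"dy": 0,"dz": 0.02,"yaw": 0},
  {"jaw": 0.093,"dx": 0,"dy": 0,"dz": 0,"yaw": 0},
])

```text
t: 3.18
tool_pos: [0.4632, -0.222, 0.1468]
orientation: [-2.509, -1.885, 0.003]
force: [-0.8, -0.0, 0.6]
opening: 0.0925
gripper_force: 0.0
```

```bash
python3 -c "
from h import *
x=np.array([np.cos(.281),-np.sin(.281),0])
go(np.array([.4663,-.2225,.148])-x*.0015,-.281)
snap('scene','s3',(240,130,340,205),8)"
```

```text
t 3.175 pos [ 0.4632 -0.222   0.1468] yang -0.2818426832862523 yaw needed -0.0008426832862520328 d tool [ 0.0004  0.0016 -0.0012] F [-0.8 -0.   0.6] T [-0.04 -0.08  0.01] op 0.09250367901037407 0.0 tilt [-0.0034  0.0016 -1.    ]
```

View pics/s3.png

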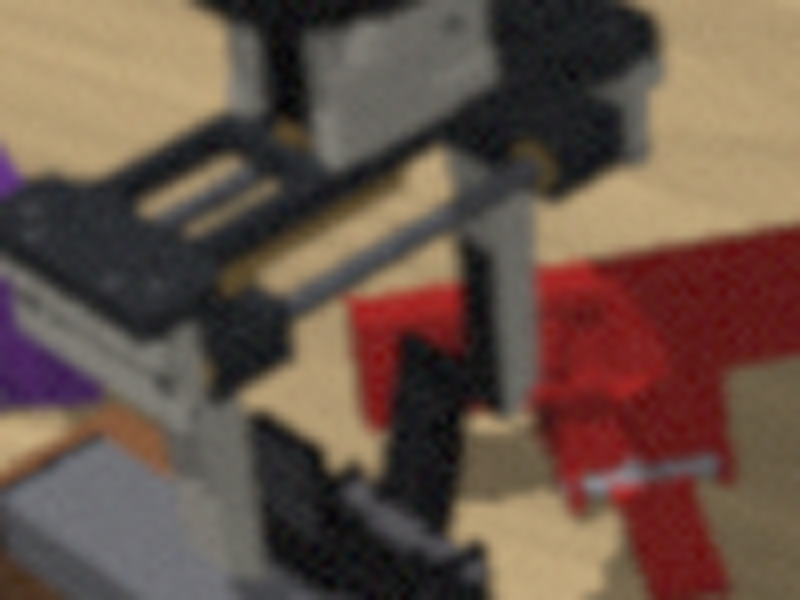

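The fingers straddle both handles. I'll close softly first to check the centring.

Emit:
carry_out([
  {"jaw": 0.07,"dx": 0,"dy": 0.001,"dz": -0.001,"yaw": 0},
  {"jaw": 0.06,"dx": 0,"dy": 0,"dz": 0,"yaw": 0},
  {"jaw": 0.055,"dx": 0,"dy": 0,"dz": 0,"yaw": 0},
  {"jaw": 0.055,"dx": 0,"dy": 0,"dz": 0,"yaw": 0},
  {"jaw": 0.055,"dx": 0,"dy": 0,"dz": 0,"yaw": 0},
], grip_force=6)

```text
t: 3.85
tool_pos: [0.4657, -0.2219, 0.1501]
orientation: [-2.509, -1.89, 0.001]
force: [-5.7, 1.0, 6.0]
opening: 0.0625
gripper_force: 6.0
```

```bash
python3 -c "
from h import *
x=np.array([np.cos(.281),-np.sin(.281),0])
go(np.array([.4663,-.2225,.148])-x*.0015,-.281)
f=np.array(read_state()['force']);print('F along light x',f@x)"
```

```text
t 3.85 pos [ 0.4657 -0.2219  0.1501] yang -0.2799585222651989 yaw needed 0.0010414777348008997 d tool [-0.0004 -0.0008  0.0021] F [-5.7  1.   6. ] T [0.15 0.9  0.  ] op 0.06250834727790126 5.999064613133669 tilt [-8.e-04 -1.e-04 -1.e+00]
F along light x -5.756107341755097
```

Emit:
carry_out([
  {"jaw": 0.055,"dx": 0,"dy": -0.0018,"dz": 0,"yaw": 0},
  {"jaw": 0.055,"dx": 0,"dy": 0,"dz": 0,"yaw": 0},
  {"jaw": 0.055,"dx": 0,"dy": 0,"dz": 0,"yaw": 0},
], grip_force=6)

```text
t: 4.22
tool_pos: [0.4649, -0.2216, 0.1501]
orientation: [2.509, 1.889, 0.001]
force: [0.0, -0.7, 3.5]
opening: 0.0626
gripper_force: 6.0
```

```bash
python3 -c "
from h import *
x=np.array([np.cos(.281),-np.sin(.281),0])
go(np.array([.4663,-.2225,.148])-x*.0015,-.281)
f=np.array(read_state()['force']);print('F along light x',f@x)"
```

```text
t 4.225 pos [ 0.4649 -0.2216  0.1501] yang -0.28000006853925946 yaw needed 0.0009999314607407328 d tool [-0.0004  0.0001  0.0021] F [ 0.  -0.7  3.5] T [-0.19 -0.37 -0.04] op 0.06258671569509633 6.0032661678269506 tilt [ 1.2e-03 -6.0e-04 -1.0e+00]
F along light x 0.21854259614288213
```

Emit:
carry_out([
  {"jaw": 0.0595,"dx": 0,"dy": 0.0015,"dz": 0,"yaw": 0},
  {"jaw": 0.0565,"dx": 0,"dy": 0.0015,"dz": 0,"yaw": 0},
  {"jaw": 0.0535,"dx": 0,"dy": 0.0015,"dz": 0,"yaw": 0},
  {"jaw": 0.0505,"dx": 0,"dy": 0.0015,"dz": 0,"yaw": 0},
  {"jaw": 0.0475,"dx": 0,"dy": 0.0013,"dz": 0,"yaw": 0},
  {"jaw": 0.044,"dx": 0,"dy": 0,"dz": 0,"yaw": 0},
  {"jaw": 0.042,"dx": 0,"dy": 0,"dz": 0,"yaw": 0},
], grip_force=38)

```text
t: 5.1
tool_pos: [0.4715, -0.2235, 0.1504]
orientation: [2.509, 1.89, -0.0]
force: [-1.0, 0.6, 7.8]
opening: 0.0476
gripper_force: 38.0
```

```bash
python3 -c "
from h import *
x=np.array([np.cos(.281),-np.sin(.281),0])
go(np.array([.4663,-.2225,.148])+x*.004,-.281)
f=np.array(read_state()['force']);print('F along light x',f@x)"
```

```text
t 5.1 pos [ 0.4715 -0.2235  0.1504] yang -0.27995836191414625 yaw needed 0.00104163808585378 d tool [-0.0004 -0.0013  0.0024] F [-1.   0.6  7.8] T [ 0.1   0.5  -0.04] op 0.04762868686104303 37.98582315444946 tilt [ 2.e-04 -3.e-04 -1.e+00]
F along light x -1.1195311417906688
```

Fully open (47.6 mm) and balanced. Next: ease off the wall and lift.

Emit:
carry_out([
  {"jaw": 0.042,"dx": 0,"dy": 0.0015,"dz": -0.004,"yaw": 0},
  {"jaw": 0.042,"dx": 0,"dy": 0,"dz": -0.01,"yaw": 0},
  {"jaw": 0.042,"dx": 0,"dy": 0,"dz": -0.02,"yaw": 0},
  {"jaw": 0.042,"dx": 0,"dy": 0,"dz": -0.025,"yaw": 0},
  {"jaw": 0.042,"dx": 0,"dy": 0,"dz": -0.03,"yaw": 0},
  {"jaw": 0.042,"dx": 0,"dy": 0,"dz": -0.03,"yaw": 0},
  {"jaw": 0.042,"dx": 0,"dy": 0,"dz": -0.02,"yaw": 0},
  {"jaw": 0.042,"dx": 0,"dy": 0,"dz": 0,"yaw": 0},
])

```text
t: 6.1
tool_pos: [0.4736, -0.2243, 0.2903]
orientation: [2.508, 1.888, 0.002]
force: [0.3, -0.1, -2.6]
opening: 0.0475
gripper_force: 38.0
```

```bash
python3 -c "
from h import *
go(np.array([.4592+.0035,.2256,.29]),.0105)"
```

```text
t 6.1 pos [ 0.4736 -0.2243  0.2903] yang -0.2799416805902741 yaw needed -0.2904416805902743 d tool [ 4.293e-01 -1.347e-01 -4.000e-04] F [ 0.3 -0.1 -2.6] T [-0.04  0.04 -0.  ] op 0.0474634834384929 37.978248596191406 tilt [ 0.0025 -0.0015 -1.    ]
```

Emit:
carry_out([
  {"jaw": 0.042,"dx": 0,"dy": 0,"dz": 0,"yaw": -0.09},
  {"jaw": 0.042,"dx": 0,"dy": 0,"dz": 0,"yaw": -0.1},
  {"jaw": 0.042,"dx": 0,"dy": 0,"dz": 0,"yaw": -0.1},
  {"jaw": 0.042,"dx": 0.03,"dy": 0,"dz": 0,"yaw": 0},
  {"jaw": 0.042,"dx": 0.045,"dy": 0,"dz": 0,"yaw": 0},
  {"jaw": 0.042,"dx": 0.05,"dy": 0,"dz": 0,"yaw": 0},
  {"jaw": 0.042,"dx": 0.05,"dy": 0,"dz": 0,"yaw": 0},
  {"jaw": 0.042,"dx": 0.05,"dy": 0,"dz": 0,"yaw": 0},
])

```text
t: 7.1
tool_pos: [0.4697, 0.0027, 0.2868]
orientation: [-2.209, -2.231, 0.002]
force: [1.1, -0.8, -2.0]
opening: 0.0475
gripper_force: 38.0
```

Emit:
carry_out([
  {"jaw": 0.042,"dx": 0.05,"dy": -0.001,"dz": 0,"yaw": 0},
  {"jaw": 0.042,"dx": 0.05,"dy": -0.001,"dz": 0,"yaw": 0},
  {"jaw": 0.042,"dx": 0.05,"dy": -0.001,"dz": 0,"yaw": 0},
  {"jaw": 0.042,"dx": 0.045,"dy": -0.001,"dz": 0,"yaw": 0},
  {"jaw": 0.042,"dx": 0.025,"dy": 0,"dz": 0,"yaw": 0},
  {"jaw": 0.042,"dx": 0,"dy": 0,"dz": 0,"yaw": 0},
  {"jaw": 0.042,"dx": 0,"dy": 0,"dz": 0,"yaw": 0},
])

```text
t: 7.98
tool_pos: [0.464, 0.2204, 0.2874]
orientation: [-2.21, -2.232, 0.003]
force: [0.5, -1.1, -2.7]
opening: 0.0477
gripper_force: 38.0
```

```bash
python3 -c "
from h import *
go(np.array([.4592+.0035,.2256,.29]),.0105)"
```

```text
t 7.975 pos [0.464  0.2204 0.2874] yang 0.010075451467467272 yaw needed -0.00042454853253293123 d tool [ 0.0052 -0.0012 -0.0026] F [ 0.5 -1.1 -2.7] T [-0.07 -0.08  0.01] op 0.04765953553719053 37.97826111316681 tilt [-0.0018 -0.0011 -1.    ]
```

Emit:
carry_out([
  {"jaw": 0.042,"dx": 0.005,"dy": -0.001,"dz": 0.015,"yaw": 0},
  {"jaw": 0.042,"dx": 0,"dy": 0,"dz": 0.022,"yaw": 0},
  {"jaw": 0.042,"dx": 0,"dy": 0,"dz": 0,"yaw": 0},
  {"jaw": 0.042,"dx": 0,"dy": 0,"dz": 0,"yaw": 0},
])

```text
t: 8.48
tool_pos: [0.4635, 0.2257, 0.2518]
orientation: [2.211, 2.232, 0.0]
force: [1.1, -0.3, -1.9]
opening: 0.0479
gripper_force: 38.0
```

```bash
python3 -c "
from h import *
go(np.array([.4592+.0035,.2256,.247]),.0105)
a=read_camera('scene')[150:350,380:580];b=read_camera('top')[195:295,140:310]
a=cv2.resize(a,None,fx=2,fy=2,interpolation=2) if 0 else a
cv2.imwrite('pics/a.png',cv2.resize(a,(600,600),interpolation=2)[:,:,::-1])
cv2.imwrite('pics/b.png',cv2.resize(b,None,fx=4.7,fy=4.7,interpolation=2)[:,:,::-1])
"
```

```text
t 8.475 pos [0.4635 0.2257 0.2518] yang 0.009249744782719678 yaw needed -0.0012502552172803938 d tool [-0.0001 -0.0008  0.0048] F [ 1.1 -0.3 -1.9] T [-0.05 -0.01  0.06] op 0.04793749155186063 37.97832190990448 tilt [ 1.e-04  0.e+00 -1.e+00]
```

View pics/a.png

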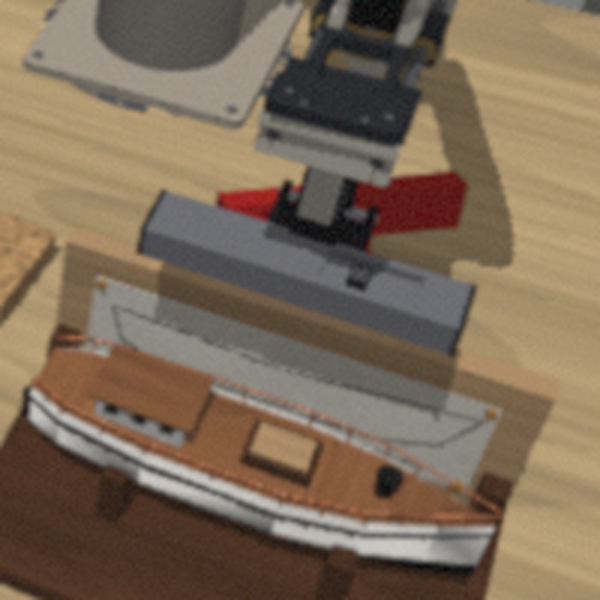

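The light is held level over the board, with the bar on the ship side. Bar top corners: (167,192), (143,230), (474,287), (463,330). Board ends: (65,240) and (553,395). I'll compare these with the model.

```bash
python3 -c "
from h import *
f=lambda p:((np.array(proj('scene',p))-[380,150]+.5)*3-.5).round(0)
t=np.array([.4635,.2257,.2518]);a=.0095
x=np.array([np.cos(a),np.sin(a),0]);y=np.array([-x[1],x[0],0]);k=np.array([0,0,1])
for off in (.0027,.0040): 
  c=t-x*off-y*0-k*.0454
  print('bar',off,[list(f(c+x*(.044+i)+y*j+k*.026)) for i,j in((-.02,-.095),(.02,-.095),(-.02,.095),(.02,.095))])
b=np.array([.4592,.2256,.15])
print('board front',[list(f(b+x*.009+y*j)) for j in(-.16,.16)],[list(f(b-x*.009+y*j)) for j in(-.16,.16)])
P=[atz('scene',(U+.5)/3-.5+380,(V+.5)/3-.5+150,c[2]+.026) for U,V in((167,192),(143,230),(474,287),(463,330))];P=np.array(P)
yy=P[2]+P[3]-P[0]-P[1];print('bar meas c',P.mean(0),'ang',np.arctan2(-yy[0],yy[1]),'expect',c+x*.044)
"
```

```text
bar 0.0027 [[np.float64(161.0), np.float64(191.0)], [np.float64(141.0), np.float64(229.0)], [np.float64(474.0), np.float64(286.0)], [np.float64(461.0), np.float64(330.0)]]
bar 0.004 [[np.float64(162.0), np.float64(190.0)], [np.float64(141.0), np.float64(228.0)], [np.float64(475.0), np.float64(284.0)], [np.float64(462.0), np.float64(328.0)]]
board front [[np.float64(64.0), np.float64(238.0)], [np.float64(552.0), np.float64(396.0)]] [[np.float64(73.0), np.float64(223.0)], [np.float64(557.0), np.float64(376.0)]]
bar meas c [0.50479452 0.2275525  0.2324    ] ang 0.004505344477782859 expect [0.5034982  0.22607999 0.2064    ]
```

View pics/b.png

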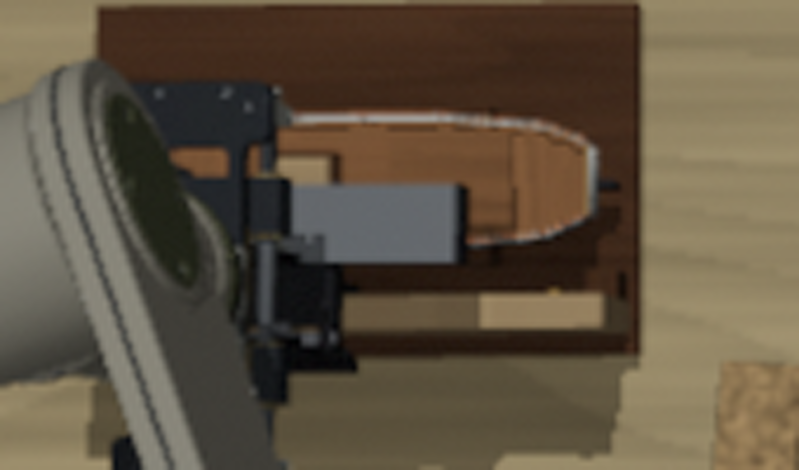

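Bar and board both match the model within about 1 mm. Now shift +1.5 mm in x and lower.

Emit:
carry_out([
  {"jaw": 0.042,"dx": 0,"dy": 0.0015,"dz": 0.005,"yaw": -0.001},
  {"jaw": 0.042,"dx": 0,"dy": 0,"dz": 0.01,"yaw": 0},
  {"jaw": 0.042,"dx": 0,"dy": 0,"dz": 0.01,"yaw": 0},
  {"jaw": 0.042,"dx": 0,"dy": 0,"dz": 0.01,"yaw": 0},
  {"jaw": 0.042,"dx": 0,"dy": 0,"dz": 0.008,"yaw": 0},
  {"jaw": 0.042,"dx": 0,"dy": 0,"dz": 0.004,"yaw": 0},
  {"jaw": 0.042,"dx": 0,"dy": 0,"dz": 0,"yaw": 0},
  {"jaw": 0.042,"dx": 0,"dy": 0,"dz": 0,"yaw": 0},
])

```text
t: 9.57
tool_pos: [0.4649, 0.226, 0.2045]
orientation: [2.209, 2.233, -0.0]
force: [3.1, -1.1, -6.1]
opening: 0.0475
gripper_force: 38.0
```

```bash
python3 -c "
from h import *
go(np.array([.4592+.0057,.2256,.1954]),.0105)"
```

```text
t 9.575 pos [0.4649 0.226  0.2045] yang 0.01091200985167454 yaw needed 0.00041200985167444415 d tool [-0.0004 -0.      0.0091] F [ 3.1 -1.1 -6.1] T [-0.09 -0.93  0.1 ] op 0.047504997076721595 37.976263761520386 tilt [ 0.e+00 -2.e-04 -1.e+00]
```

Emit:
carry_out([
  {"jaw": 0.042,"dx": 0,"dy": 0.001,"dz": 0,"yaw": 0},
  {"jaw": 0.042,"dx": 0,"dy": 0,"dz": 0.003,"yaw": 0},
  {"jaw": 0.042,"dx": 0,"dy": 0,"dz": 0.003,"yaw": 0},
  {"jaw": 0.042,"dx": 0,"dy": 0,"dz": 0,"yaw": 0},
  {"jaw": 0.042,"dx": 0,"dy": 0,"dz": 0,"yaw": 0},
])

```text
t: 10.2
tool_pos: [0.4658, 0.2261, 0.1986]
orientation: [-2.209, -2.234, 0.0]
force: [-0.5, 0.4, -3.1]
opening: 0.0475
gripper_force: 38.0
```

```bash
python3 -c "
from h import *
go(np.array([.4592+.0057,.2256,.1954]),.0105)"
```

```text
t 10.2 pos [0.4658 0.2261 0.1986] yang 0.011010371801395481 yaw needed 0.0005103718013956815 d tool [-0.0005 -0.0009  0.0032] F [-0.5  0.4 -3.1] T [-0.06 -0.01  0.  ] op 0.04752154244531674 37.97823429107666 tilt [-1.e-04 -1.e-04 -1.e+00]
```

Free, carrying only its own weight. Lowering further to contact.

Emit:
carry_out([
  {"jaw": 0.042,"dx": 0,"dy": 0,"dz": 0.0015,"yaw": 0},
  {"jaw": 0.042,"dx": 0,"dy": 0,"dz": 0.0015,"yaw": 0},
  {"jaw": 0.042,"dx": 0,"dy": 0,"dz": 0.001,"yaw": 0},
  {"jaw": 0.042,"dx": 0,"dy": 0,"dz": 0,"yaw": 0},
  {"jaw": 0.042,"dx": 0,"dy": 0,"dz": 0,"yaw": 0},
])

```text
t: 10.82
tool_pos: [0.4659, 0.2262, 0.1954]
orientation: [2.209, 2.234, 0.001]
force: [-3.3, -0.5, 6.1]
opening: 0.0474
gripper_force: 38.0
```

Emit:
carry_out([
  {"jaw": 0.042,"dx": 0,"dy": -0.002,"dz": 0.0008,"yaw": 0},
  {"jaw": 0.042,"dx": 0,"dy": -0.0015,"dz": 0,"yaw": 0},
  {"jaw": 0.042,"dx": 0,"dy": 0,"dz": 0,"yaw": 0},
])

```text
t: 11.2
tool_pos: [0.4646, 0.2263, 0.1955]
orientation: [2.207, 2.231, 0.008]
force: [6.3, -0.2, 4.0]
opening: 0.0475
gripper_force: 38.0
```

```bash
python3 -c "
from h import *
go(np.array([.4592+.0027,.2256,.1954]),.0105)"
```

```text
t 11.2 pos [0.4646 0.2263 0.1955] yang 0.010824662572807632 yaw needed 0.00032466257280772126 d tool [-0.0006 -0.0027  0.0001] F [ 6.3 -0.2  4. ] T [-0.21 -1.44  0.12] op 0.04751133184466916 37.98203766345978 tilt [ 0.0058  0.001  -1.    ]
```

Emit:
carry_out([
  {"jaw": 0.047,"dx": 0,"dy": 0.001,"dz": 0.0005,"yaw": 0},
  {"jaw": 0.0495,"dx": 0,"dy": -0.001,"dz": 0,"yaw": 0},
  {"jaw": 0.0525,"dx": 0,"dy": -0.0015,"dz": 0,"yaw": 0},
  {"jaw": 0.0555,"dx": 0,"dy": -0.0015,"dz": 0,"yaw": 0},
  {"jaw": 0.0575,"dx": 0,"dy": -0.001,"dz": 0,"yaw": 0},
  {"jaw": 0.0575,"dx": 0,"dy": 0,"dz": 0,"yaw": 0},
])

```text
t: 11.95
tool_pos: [0.4604, 0.2264, 0.195]
orientation: [2.207, 2.231, 0.008]
force: [5.8, -1.0, 6.0]
opening: 0.0582
gripper_force: 13.3
```

```bash
python3 -c "
from h import *
go(np.array([.4592+.0027,.2256,.1954]),.0105)"
```

```text
t 11.95 pos [0.4604 0.2264 0.195 ] yang 0.010718480790797447 yaw needed 0.00021848079079722638 d tool [-0.0008  0.0015 -0.0004] F [ 5.8 -1.   6. ] T [-0.03 -1.57  0.01] op 0.05816903276533476 13.274013111367822 tilt [ 0.0054  0.0014 -1.    ]
```

Emit:
carry_out([
  {"jaw": 0.06,"dx": 0,"dy": -0.001,"dz": 0,"yaw": 0},
  {"jaw": 0.062,"dx": 0,"dy": -0.0007,"dz": 0,"yaw": 0},
  {"jaw": 0.064,"dx": 0,"dy": -0.0007,"dz": 0,"yaw": 0},
  {"jaw": 0.075,"dx": 0,"dy": 0.0005,"dz": 0,"yaw": 0},
  {"jaw": 0.085,"dx": 0,"dy": 0.002,"dz": 0,"yaw": 0},
  {"jaw": 0.093,"dx": 0,"dy": 0.003,"dz": 0,"yaw": 0},
])

```text
t: 12.7
tool_pos: [0.461, 0.2259, 0.1926]
orientation: [-2.208, -2.233, 0.002]
force: [-0.3, -0.3, 0.1]
opening: 0.0894
gripper_force: 0.0
```

```bash
python3 -c "
from h import *
go(np.array([.4592+.0027,.2256,.27]),.0105)"
```

```text
t 12.7 pos [0.461  0.2259 0.1926] yang 0.011114804909439823 yaw needed 0.000614804909439659 d tool [-0.0004  0.0008 -0.0774] F [-0.3 -0.3  0.1] T [-0.06 -0.1   0.01] op 0.0894446348984707 0.0 tilt [-1.6e-03 -4.0e-04 -1.0e+00]
```

Released. Now rise and stand one open finger over the switch recess.

Emit:
carry_out([
  {"jaw": 0.093,"dx": 0,"dy": 0,"dz": -0.02,"yaw": 0},
  {"jaw": 0.093,"dx": 0,"dy": 0,"dz": -0.03,"yaw": 0},
  {"jaw": 0.093,"dx": 0,"dy": 0,"dz": -0.025,"yaw": 0},
  {"jaw": 0.093,"dx": 0.027,"dy": -0.007,"dz": 0,"yaw": 0},
  {"jaw": 0.093,"dx": 0.027,"dy": -0.006,"dz": 0,"yaw": 0},
  {"jaw": 0.093,"dx": 0,"dy": 0,"dz": 0,"yaw": 0},
  {"jaw": 0.093,"dx": 0,"dy": 0,"dz": 0,"yaw": 0},
])

```text
t: 13.58
tool_pos: [0.4481, 0.2796, 0.2691]
orientation: [2.208, 2.234, 0.001]
force: [0.9, -0.5, -0.5]
opening: 0.0931
gripper_force: 0.0
```

```bash
python3 -c "
from h import *
go(np.array([.4474,.2803,.195]),.0105)"
```

```text
t 13.575 pos [0.4481 0.2796 0.2691] yang 0.01140884986550422 yaw needed 0.0009088498655041022 d tool [ 0.0007 -0.0007  0.0741] F [ 0.9 -0.5 -0.5] T [-0.09 -0.06  0.05] op 0.09313681328422017 0.0 tilt [ 6.e-04 -1.e-04 -1.e+00]
```

Emit:
carry_out([
  {"jaw": 0.093,"dx": 0,"dy": 0,"dz": 0.03,"yaw": 0},
  {"jaw": 0.093,"dx": 0,"dy": 0,"dz": 0.03,"yaw": 0},
  {"jaw": 0.093,"dx": 0,"dy": 0,"dz": 0.014,"yaw": 0},
  {"jaw": 0.093,"dx": 0,"dy": 0,"dz": 0,"yaw": 0},
  {"jaw": 0.093,"dx": 0,"dy": 0,"dz": 0,"yaw": 0},
])

```text
t: 14.2
tool_pos: [0.4486, 0.28, 0.1958]
orientation: [2.209, 2.233, 0.003]
force: [0.6, 0.4, 0.2]
opening: 0.0931
gripper_force: 0.0
```

```bash
python3 -c "
from h import *
go(np.array([.4474,.2803,.1725]),.0105)
im=read_camera('scene')[150:260,420:560]
im=cv2.resize(im,None,fx=5.5,fy=5.5,interpolation=2);cv2.imwrite('pics/c.png',im[:,:,::-1])
f=lambda p:((np.array(proj('scene',p))-[420,150]+.5)*5.5-.5).round(0).tolist()
a=.0105;s=np.array([.4592,.2264,.15]);x=np.array([np.cos(a),np.sin(a),0]);y=np.array([-x[1],x[0],0]);k=np.array([0,0,1])
q=lambda i,j,h:s+x*i+y*j+k*h
print('bar',[f(q(.044+i,j,.026)) for i,j in((-.02,-.095),(.02,-.095),(-.02,.095),(.02,.095))])
print('recess',[f(q(.044+i,j,.026)) for i,j in((-.014,.012),(.014,.012),(-.014,.068),(.014,.068))],'nub',f(q(.044,.034,.026)))
t=np.array(read_state()['tool_pos']);print('tip',[f(t+x*i+y*j) for i in(.0465,.064) for j in(-.0075,.0075)])
print('board front edge',f(q(.009,-.16,0)),f(q(.009,.16,0)))
"
```

```text
t 14.2 pos [0.4486 0.28   0.1958] yang 0.010615650252122839 yaw needed 0.00011565025212290081 d tool [ 0.0003 -0.0012  0.0233] F [0.6 0.4 0.2] T [-0.04 -0.08 -0.03] op 0.09309344019883116 0.0 tilt [ 1.7e-03  8.0e-04 -1.0e+00]
bar [[59.0, 466.0], [22.0, 536.0], [606.0, 640.0], [582.0, 721.0]]
recess [[352.0, 572.0], [331.0, 625.0], [519.0, 625.0], [501.0, 681.0]] nub [407.0, 619.0]
tip [[462.0, 576.0], [509.0, 591.0], [450.0, 610.0], [497.0, 625.0]]
board front edge [-101.0, 438.0] [796.0, 727.0]
```

View pics/c.png

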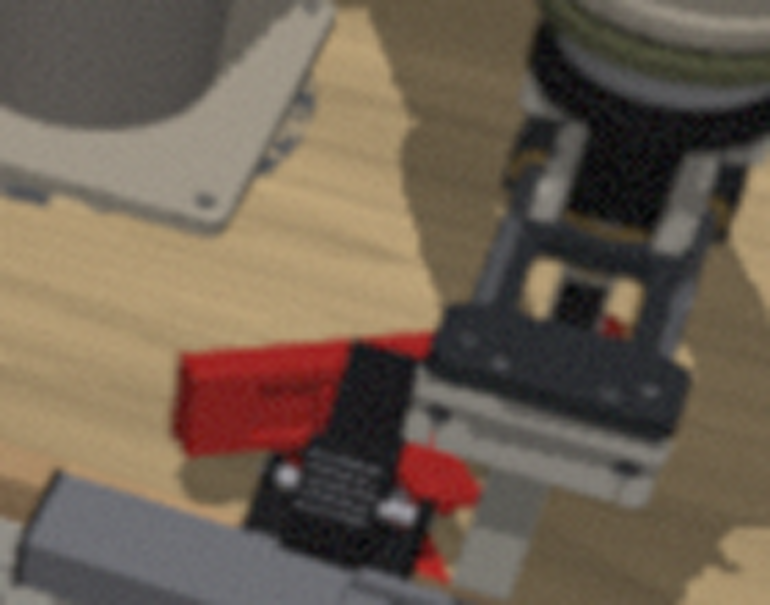

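The finger is over the switch end, tip about (485,590). The clip looks seated and upright, with the bar's left corner at (62,472) against (59,466) predicted. Lowering into the recess.

Emit:
carry_out([
  {"jaw": 0.093,"dx": 0,"dy": 0,"dz": 0.01,"yaw": 0},
  {"jaw": 0.093,"dx": 0,"dy": 0,"dz": 0.006,"yaw": 0},
  {"jaw": 0.093,"dx": 0,"dy": 0,"dz": 0.003,"yaw": 0},
  {"jaw": 0.093,"dx": 0,"dy": 0,"dz": 0.002,"yaw": 0},
  {"jaw": 0.093,"dx": 0,"dy": 0,"dz": 0.001,"yaw": 0},
  {"jaw": 0.093,"dx": 0,"dy": 0,"dz": 0,"yaw": 0},
  {"jaw": 0.093,"dx": 0,"dy": 0,"dz": 0,"yaw": 0},
])

```text
t: 15.12
tool_pos: [0.4479, 0.2799, 0.1725]
orientation: [2.209, 2.234, 0.0]
force: [-0.3, -0.2, -0.7]
opening: 0.0932
gripper_force: 0.0
```

Emit:
carry_out([
  {"jaw": 0.093,"dx": -0.004,"dy": 0,"dz": 0,"yaw": 0},
  {"jaw": 0.093,"dx": -0.003,"dy": 0,"dz": 0,"yaw": 0},
  {"jaw": 0.093,"dx": -0.002,"dy": 0,"dz": 0,"yaw": 0},
  {"jaw": 0.093,"dx": -0.002,"dy": 0,"dz": 0,"yaw": 0},
])

```text
t: 15.62
tool_pos: [0.448, 0.2688, 0.1725]
orientation: [-2.209, -2.234, -0.001]
force: [0.3, 2.0, 0.9]
opening: 0.0929
gripper_force: 0.8
```

Emit:
carry_out([
  {"jaw": 0.093,"dx": -0.002,"dy": 0,"dz": 0,"yaw": 0},
  {"jaw": 0.093,"dx": -0.002,"dy": 0,"dz": 0,"yaw": 0},
  {"jaw": 0.093,"dx": 0,"dy": 0,"dz": 0,"yaw": 0},
])

```text
t: 16.0
tool_pos: [0.448, 0.2647, 0.1724]
orientation: [2.209, 2.233, -0.0]
force: [0.3, 1.1, 0.5]
opening: 0.0929
gripper_force: 0.4
```

Emit:
carry_out([
  {"jaw": 0.093,"dx": -0.0015,"dy": 0,"dz": 0,"yaw": 0},
  {"jaw": 0.093,"dx": -0.001,"dy": 0,"dz": 0,"yaw": 0},
  {"jaw": 0.093,"dx": 0,"dy": 0,"dz": 0,"yaw": 0},
])

```text
t: 16.38
tool_pos: [0.4481, 0.264, 0.1727]
orientation: [-2.207, -2.234, -0.004]
force: [-0.4, 8.1, 0.3]
opening: 0.093
gripper_force: 4.3
```

Emit:
carry_out([
  {"jaw": 0.093,"dx": -0.001,"dy": 0,"dz": 0,"yaw": 0},
  {"jaw": 0.093,"dx": 0,"dy": 0,"dz": 0,"yaw": 0},
])

```text
t: 16.62
tool_pos: [0.4481, 0.2636, 0.1728]
orientation: [-2.206, -2.234, -0.005]
force: [-0.6, 10.6, -0.7]
opening: 0.0929
gripper_force: 5.5
```

The hard stop comes where full travel is expected. Back off and rise clear.

Emit:
carry_out([
  {"jaw": 0.093,"dx": 0.004,"dy": 0,"dz": 0,"yaw": 0},
  {"jaw": 0.093,"dx": 0.003,"dy": 0,"dz": -0.002,"yaw": 0},
  {"jaw": 0.093,"dx": 0,"dy": 0,"dz": -0.02,"yaw": 0},
  {"jaw": 0.093,"dx": 0,"dy": 0,"dz": -0.04,"yaw": 0},
  {"jaw": 0.093,"dx": 0,"dy": 0,"dz": -0.04,"yaw": 0},
  {"jaw": 0.093,"dx": 0,"dy": -0.04,"dz": -0.02,"yaw": 0},
  {"jaw": 0.093,"dx": 0,"dy": -0.04,"dz": 0,"yaw": 0},
  {"jaw": 0.093,"dx": 0,"dy": 0,"dz": 0,"yaw": 0},
])

```text
t: 17.62
tool_pos: [0.3669, 0.2677, 0.2967]
orientation: [2.207, 2.234, 0.005]
force: [0.5, 0.1, 0.3]
opening: 0.0927
gripper_force: 0.0
```

```bash
python3 - <<'E'
from h import *
print(read_state()["tool_pos"])
im=read_camera("scene")
a=.0105;k=np.array([0,0,1.])
# rectify plane of bar top: light coords y -110..110, x 14..74 at 0.5 mm, camera-derived
s=np.array([.4592,.2264,.15]);x=np.array([np.cos(a),np.sin(a),0]);y=np.array([-x[1],x[0],0])
ys=np.arange(-110,110,1.);xs=np.arange(14,76,1.)
m=np.array([[proj("scene",s+x*i/1e3+y*j/1e3+k*.026) for j in ys] for i in xs],np.float32)
r=cv2.remap(im,m[...,0],m[...,1],cv2.INTER_CUBIC);g=cv2.cvtColor(r,cv2.COLOR_RGB2GRAY).astype(int)
print("cols y:",ys[::4].astype(int).tolist())
for i in range(4,62,4): print(int(xs[i]),g[i,::4].tolist())
n=g[24:40,118:185];Y,X=np.nonzero(n<55);print("nub dark y",8+X.mean() if len(X) else None,np.bincount(X).tolist() if len(X) else 0)
E
```

```text
[0.36685615 0.2677097  0.2966913 ]Traceback (most recent call last):
  File "<stdin>", line 8, in <module>
  File "h.py", line 12, in proj
    m=camera_model(cam);K=np.array(m["camera_matrix"]);V=np.array(m["view"])
ValueError: time passes only in moves, steps and waits
```

```bash
sed -i 's/^from scipy.*/&\nimport functools; camera_model=functools.lru_cache(None)(camera_model)/' h.py; python3 - <<'E'
from h import *
im=read_camera("scene")
a=.0105;k=np.array([0,0,1.])
s=np.array([.4592,.2264,.15]);x=np.array([np.cos(a),np.sin(a),0]);y=np.array([-x[1],x[0],0])
ys=np.arange(-110,110,1.);xs=np.arange(14,76,1.)
m=np.array([[proj("scene",s+x*i/1e3+y*j/1e3+k*.026) for j in ys] for i in xs],np.float32)
r=cv2.remap(im,m[...,0],m[...,1],cv2.INTER_CUBIC);g=cv2.cvtColor(r,cv2.COLOR_RGB2GRAY).astype(int)
print("y:",ys[::5].astype(int).tolist())
for i in range(2,62,4): print(int(xs[i]),g[i,::5].tolist())
n=g[24:40,118:185];Y,X=np.nonzero(n<65);print("nub dark",np.bincount(X,minlength=67).tolist() if len(X) else 0)
E
```

```text
y: [-110, -105, -100, -95, -90, -85, -80, -75, -70, -65, -60, -55, -50, -45, -40, -35, -30, -25, -20, -15, -10, -5, 0, 5, 10, 15, 20, 25, 30, 35, 40, 45, 50, 55, 60, 65, 70, 75, 80, 85, 90, 95, 100, 105]
16 [143, 144, 144, 145, 143, 147, 147, 144, 147, 145, 148, 143, 102, 87, 93, 129, 116, 28, 23, 22, 15, 22, 22, 21, 22, 28, 32, 32, 48, 74, 103, 149, 149, 146, 150, 151, 149, 148, 150, 148, 150, 148, 146, 147]
20 [139, 138, 140, 141, 144, 144, 145, 144, 144, 145, 147, 148, 132, 115, 128, 147, 112, 32, 25, 29, 21, 30, 27, 31, 27, 17, 30, 28, 57, 113, 108, 147, 147, 148, 148, 143, 143, 145, 144, 144, 143, 143, 144, 145]
24 [141, 141, 141, 124, 144, 146, 148, 142, 141, 144, 150, 147, 146, 143, 148, 151, 120, 46, 57, 37, 21, 20, 21, 22, 18, 44, 52, 52, 63, 144, 143, 143, 140, 142, 143, 137, 134, 133, 136, 138, 135, 117, 145, 145]
28 [142, 140, 141, 83, 116, 118, 119, 121, 121, 116, 116, 118, 119, 116, 117, 119, 115, 96, 101, 81, 43, 50, 47, 42, 48, 95, 103, 104, 100, 119, 114, 117, 113, 113, 112, 112, 113, 112, 113, 112, 111, 82, 144, 143]
32 [143, 142, 142, 82, 109, 105, 107, 107, 108, 1
[... 1780 characters left out ...]
 106, 103, 106, 103, 106, 105, 104, 104, 103, 103, 102, 102, 102, 103, 104, 105, 104, 106, 105, 104, 106, 60, 138, 135]
68 [125, 135, 137, 71, 80, 84, 86, 82, 83, 82, 83, 85, 84, 83, 84, 83, 83, 83, 83, 82, 80, 83, 85, 82, 83, 81, 82, 82, 83, 80, 81, 80, 82, 80, 80, 77, 81, 79, 82, 80, 78, 64, 137, 136]
72 [119, 137, 135, 94, 71, 74, 74, 74, 74, 77, 76, 75, 75, 78, 77, 77, 75, 74, 77, 76, 73, 79, 79, 74, 72, 76, 76, 75, 76, 76, 75, 76, 76, 76, 80, 78, 77, 73, 75, 75, 77, 63, 135, 136]
nub dark [0, 0, 0, 0, 0, 0, 0, 0, 0, 1, 1, 3, 5, 5, 7, 7, 6, 6, 9, 5, 0, 0, 0, 0, 0, 0, 0, 0, 0, 0, 0, 0, 0, 0, 0, 0, 0, 0, 0, 0, 0, 0, 0, 0, 0, 0, 0, 0, 0, 0, 0, 0, 0, 0, 0, 0, 0, 0, 0, 0, 0, 0, 0, 0, 0, 0, 0]
```

Switch on (nub at 17–28 mm against a target of 16–28), bar square and seated, arm clear. Handing in.

```bash
python3 -c "
from plant import *
print(close_job())"
```

```text
the job is handed in; nothing more can be done
None
```

The work light is clipped squarely over the middle of the plan board and seated, with its bar out over the ship and its switch fully on; the arm touched only the light, and the job was handed in at about 18 s of the 43 s (no verdict was returned).

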